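# Third hand for the shelf divider

### The arm

A 6-joint arm with a two-finger parallel gripper is mounted at the origin on the work surface. World frame = base frame: x ahead of the robot, y to its left, z up, the work surface at z = 0. Lengths are in m, angles in rad, forces in N, time in s.
With the tool pointing down it reaches from about 0.3 to 0.85 m from the base axis. Payload 4.2 kg.
Tool frame: the origin (TCP) lies midway between the tips of the shut fingers; the grasp point (between the pads) lies 19 mm behind it; z points along the fingers, y is the line along which they close (so a half turn about z gives the same grasp; the last joint's range is limited). The gripper opens to 91 mm and grips with 3 to 60 N. Pads are 32 mm wide; open, the fingers measure 118 mm over their backs; the gripper's body (76 mm by 178 mm) begins 60 mm behind the grasp point.
Start: joints at [1.135, 0.32, 1.565, -0, 1.257, -0.02], TCP at [0.232, 0.526, 0.214] pointing down, gripper open.
Joint ranges: [-3.11, 3.11], [-0.84, 2.01], [0.21, 2.61], [-1.34, 4.49], [0.05, 2.63], [-2.56, 2.56]. Speed limits (rad/s): [2.57, 2.57, 3.14, 3.14, 3.14, 3.14].

### API

Orientations are given as [roll, pitch, yaw] about the fixed x, y, z axes, in that order (R = Rz(yaw) Ry(pitch) Rx(roll)).
In Python, from station import r, cams, job gives the robot as it stands. The module is installed in compiled form; this text tells all that it offers.
- The arm moves only by the tool carry_out, never from a script. Its argument "steps" is a list of rows, each a list of 3 entries, a list of its own where there are three numbers: the turn, a rotation vector about the tool's x, y, z in degrees, then the shift along the tool's x, y, z in m, then the closure, from -1 (fully open) to 1 (shut). A call has exactly 10 rows; each row is the pose to reach, as a shift and turn from the pose commanded when the call began, along the tool's axes at that moment; what a row does not reach only later rows make up. A row lasts 1/12 s, in which the tool goes at most 41.7 mm and 7.16 degrees, less where a joint would pass 70% of its speed; a pose out of reach is approached as far as the arm can. A call with a gripper value outside its range is refused whole. The fingers move at their own pace and stop on an object; the grip force is fixed at half the most. Time passes only in rows, so rows that repeat a pose let the fingers close, or fill a call up. It gives the time, the measured TCP pose, the force, the opening and the grip force at its end, in the units of the state.
- r.sense(): the state, without advancing time (a new reading comes with each control period).
- cams.get_image(name): name is "scene" or "side" or "wrist"; returns a dict with "frame" (384x512x3 uint8, blue, green, red), "fx", "fy", "cx", "cy" (pixels), "R" (3x3) and "t" (3): a world point X has camera coordinates R X + t; the wrist camera has in their place "T_tool_cam" (4x4, takes a point from camera to tool coordinates, whose origin is the TCP and whose axes are the flange's). Camera axes: x right, y down, z forward; pixel columns grow to the right and rows downward; lengths in m; the calibration is good to about 2 mm. A picture is of the moment at which its call begins: read the wrist's pose just before it. There is no depth.
- job.finish_job(): hands the job in; it is judged then, once.
Trained networks look in the newest picture that a camera, given by its name, has taken for a name from the list of things; names that differ only in an ending like _2 or _b are one class to them, and where a whole thing is asked for, a point or a joint stands for the part that bears it (a point fixed in the world has none). Each returns a list of dicts, best first, with "p" (0 to 1); they miss things now and then, are a little off and sometimes report something else, mostly with a low value. They report only what shows in the picture. A call takes as long as a camera call. They do not tell look-alikes from the thing itself.
- cams.find_in(camera, query): "location" ([x, y, z] in m, in world coordinates, good to about 4 mm: the middle of the surface that is visible of it).
- cams.trace(camera, query): "region" (384x512 bool, what is visible of it).
- cams.tip_of(camera, query): "location" ([x, y, z] in m, in world coordinates, good to about 4 mm: a listed point, or the origin of a listed thing).
The state is a dict: "time_s": time; "q": joint angles; "qd": joint speeds; "effort": joint torques, N m; "position": TCP position; "tool_rot": TCP orientation; "force": force on the tool from outside, world axes, zero at the start; "moment": the same for the moment, N m; "gripper_width": finger opening in m; "grasp_force": force on a finger pad.
Only numpy, scipy, OpenCV 4.12 (cv2) and the standard library are available. Lean on these libraries where they do the work, as an engineer would, in place of code of your own. Each camera call takes 0.05 s, during which the arm holds its last target. There are 200 camera calls.

### The job

Take the loose wooden divider and stand it on the shelf midway between the rattle cube and the kaleidoscope, square to the sprung stop rail, with its end edge pressed back against the rail's bar. Be my third hand while I screw its foot down: push it steadily into the bar with about 10 N for a few seconds (never ramming it), and finish the program still holding it there, standing flat and pushing; do not let go. Leave all the toys where they are.

Things in the scene. Friction and masses are not known exactly. Their poses are not given: they have to be found in the camera images.
- divider_mid (a point): Centre of the loose walnut-faced plywood divider (130 g, more or less), 40 mm above its underside. An upright board 90 mm long (its x), 16 mm thick (its y), its top 80 mm above the shelf, on a foot 90 x 60 x 8 mm (x, y, z) with four screw holes; an upside-down T seen from its end, the same either way round. Either 90 mm end may face the rail. z is up. Pinch the 16 mm board from above.
- divider: The same divider; origin at the centre of its underside, axes as above.
- rail: The stop rail, fixed on the shelf beyond the toys: a birch back board 500 mm long and 70 mm high, carrying in front of it, on two sprung pins, a wooden bar 460 mm long (y), 46 mm high (from 5 to 51 mm above the shelf) and 18 mm thick. Origin on the shelf below the middle of the bar's front face when nothing presses on it; that face is the plane x = 0. x points away from the robot's side, into the rail (the direction of pressing), y along the rail, z up.
- bar (a joint): How far the sprung bar is pushed back along the rail's x, in m: 0 at rest, stops hard at 0.025. It is sprung at 0.8 N per mm from zero, so 0.0125 means 10 N; it stays parallel to the rail.
- cube_mid (a point): Centre of the maple rattle cube, 50 mm each way, standing about 50 mm in front of the bar. Light (about 90 g). Cube and kaleidoscope stand 300 mm apart, centre to centre, in a line parallel to the rail; which of them is left varies.
- kaleidoscope_mid (a point): Centre of the clear acrylic kaleidoscope, an upright tube 50 mm across and 90 mm high, standing about 50 mm in front of the bar.
- teether: Teether ring lying flat, 80 mm across, 14 mm high; origin at the centre of its underside. To be left alone.
- bell: Stainless bell ball, 52 mm across, with a small flat underneath; origin at the centre of its underside. To be left alone.
- top: Plastic spinning top, 62 mm across and 52 mm high, standing on its flat tip; origin at the centre of its underside. To be left alone.
Not all that is in view belongs to the job. What is shaped like the divider but green, pink or white is not meant.

How it is judged:
On the way:
1. the divider stands midway between cube and kaleidoscope, square to the rail, and is pressed against the bar with 6 to 14 N for 1.5 s (horizontal distance between divider_mid and cube_mid between 0.136 and 0.166 m and horizontal distance between divider_mid and kaleidoscope_mid between 0.136 and 0.166 m and angle between the x axis of divider and the x axis of rail, either way round below 0.1 rad and angle between divider_mid's own z axis and vertical below 0.07 rad and height (world z) of divider_mid between 0.035 and 0.046 m and contact force between divider and rail between 6 and 14 N and contact force between the fingers and divider above 2 N), for 1.5 s.
At the end, for the whole second after the job is handed in: Divider flat on the shelf (6 mm, 0.07 rad), its centre 136 to 166 mm from the centres of both cube and kaleidoscope, square to the rail within 0.10 rad, still, held by the gripper and pushed against the bar with 6 to 14 N; every toy within 20 mm of its start (all of step 1 and distance of each of cube_mid, kaleidoscope_mid, teether, bell, top from where it was at the start of the episode below 0.02 m and linear speed of divider below 0.02 m/s); the arm keeps its last pose, push and grip.
It fails at once if the divider is rammed into the rail (over 25 N) (contact force between divider and rail above 25 N).
It fails at once if a toy is moved by more than 20 mm (distance of any of cube_mid, kaleidoscope_mid, teether, bell, top from where it was at the start of the episode above 0.02 m).
It also fails if it takes over 42 s, if anything falls off the work surface, if the arm or the gripper's body presses on something with over 40 N, if the wrist force passes 120 N, or if a joint passes its speed limit or range.

## Working session

There is one attempt and no reset: what is moved stays moved. The work goes in short steps, Python scripts to look and compute and a tool call to move; the robot and the scene stay as the last step left them, time stands still between calls to the robot, and variables do not carry over. Pictures are saved under pics/ and viewed, at most 10 in all, crops included, and the job is handed in when it is done.

Besides the shell and the picture viewer there is one more tool, called after "Emit:" by a JSON object that holds its "op" and its "data". carry_out: Moves the arm, as the interface text tells. Its arguments: {"type":"object","properties":{"steps":{"type":"array","items":{"type":"array"}}},"required":["steps"]}

```bash
mkdir -p pics
cat > h.py <<'E'
import numpy as np,cv2
from station import r,cams,job
def px(im,X):
    c=np.array(im["R"])@np.array(X)+np.array(im["t"]); return np.round([im["fx"]*c[0]/c[2]+im["cx"],im["fy"]*c[1]/c[2]+im["cy"]])
def plane(im,u,v,z):
    R=np.array(im["R"]);t=np.array(im["t"]);o=-R.T@t
    d=R.T@np.array([(u-im["cx"])/im["fx"],(v-im["cy"])/im["fy"],1]); return o+d*(z-o[2])/d[2]
E
python3 - <<'E'
from h import *
s=r.sense();print({k:np.round(v,3) for k,v in s.items()})
for c in ["scene","side"]:
    im=cams.get_image(c);cv2.imwrite(f"pics/{c}0.png",im["frame"])
    for n in ["divider_mid","rail","cube_mid","kaleidoscope_mid","teether","bell","top","divider"]:
        for d in cams.tip_of(c,n)[:5]: print(c,n,round(d["p"],2),np.round(d["location"],3),px(im,d["location"]))
E
```

```text
{'time_s': np.float64(0.0), 'q': array([ 1.135,  0.32 ,  1.566, -0.   ,  1.257, -0.02 ]), 'qd': array([-0.001, -0.001,  0.003,  0.   , -0.   ,  0.001]), 'effort': array([-2.0000e-03, -4.1245e+01, -2.3197e+01,  7.3000e-02,  4.6000e-02,
       -0.0000e+00]), 'position': array([0.232, 0.526, 0.213]), 'tool_rot': array([-3.14 , -0.   ,  2.726]), 'force': array([-0.105,  0.117, -0.35 ]), 'moment': array([0.007, 0.012, 0.001]), 'grasp_force': np.float64(0.0), 'gripper_width': np.float64(0.091)}
scene divider_mid 0.96 [0.433 0.21  0.039] [324. 243.]
scene divider_mid 0.95 [ 0.392 -0.107  0.046] [274. 158.]
scene divider_mid 0.91 [0.449 0.052 0.04 ] [288. 204.]
scene divider_mid 0.85 [0.292 0.184 0.04 ] [358. 213.]
scene rail 0.66 [ 0.66  -0.022  0.002] [213. 225.]
scene cube_mid 0.86 [ 0.648 -0.176  0.026] [192. 182.]
scene kaleidoscope_mid 0.9 [0.571 0.113 0.047] [264. 239.]
scene teether 0.63 [ 0.61  -0.436 -0.001] [167. 127.]
scene bell 0.75 [ 0.442  0.384 -0.003] [358. 301.]
scene top 0.68 [ 0.495 -0.404  0.004] [201. 119.]
scene divider 0.8 [0.433 0.205 0.002] [321. 247.]
scene divider
[... 235 characters left out ...]
.041] [214. 165.]
side divider_mid 0.73 [0.444 0.056 0.038] [235. 193.]
side divider_mid 0.55 [ 0.392 -0.108  0.039] [242. 233.]
side rail 0.9 [ 0.662 -0.024 -0.   ] [300. 194.]
side cube_mid 0.53 [ 0.65  -0.172  0.02 ] [318. 222.]
side kaleidoscope_mid 0.61 [0.576 0.114 0.044] [261. 168.]
side teether 0.86 [ 0.605 -0.435 -0.002] [349. 293.]
side bell 0.65 [ 0.442  0.384 -0.   ] [200. 142.]
side top 0.52 [0.444 0.055 0.038] [236. 193.]
side top 0.25 [ 0.664 -0.026 -0.001] [300. 194.]
side divider 0.86 [ 0.391 -0.106 -0.   ] [242. 239.]
side divider 0.72 [ 0.444  0.055 -0.001] [236. 200.]
side divider 0.62 [ 0.431  0.207 -0.001] [216. 173.]
side divider 0.62 [ 0.291  0.187 -0.003] [183. 190.]
```

```bash
python3 -c "
import cv2
a=cv2.imread('pics/scene0.png');cv2.imwrite('pics/sc.png',cv2.resize(a[100:320,140:420],None,fx=2.7,fy=2.7,interpolation=cv2.INTER_CUBIC))
a=cv2.imread('pics/side0.png');cv2.imwrite('pics/sd.png',cv2.resize(a[100:320,140:420],None,fx=2.7,fy=2.7,interpolation=cv2.INTER_CUBIC))"
```

```text
(no output)
```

View pics/sc.png

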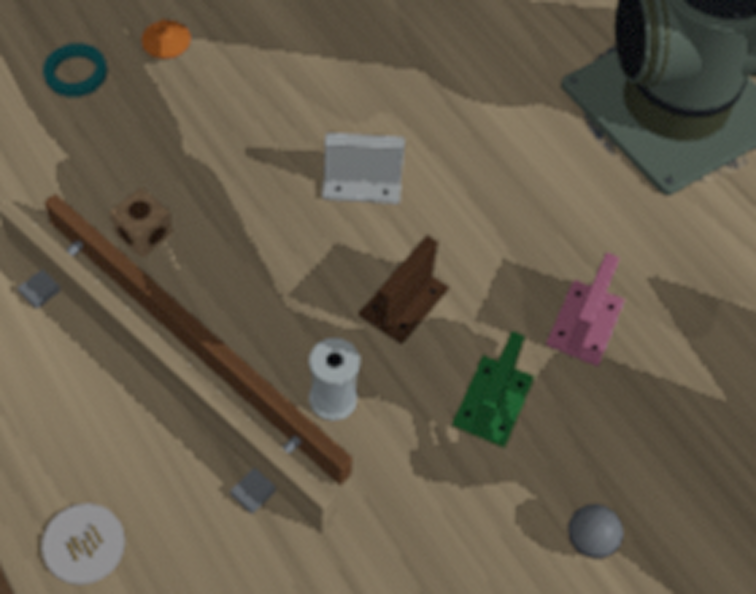

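View pics/sd.png

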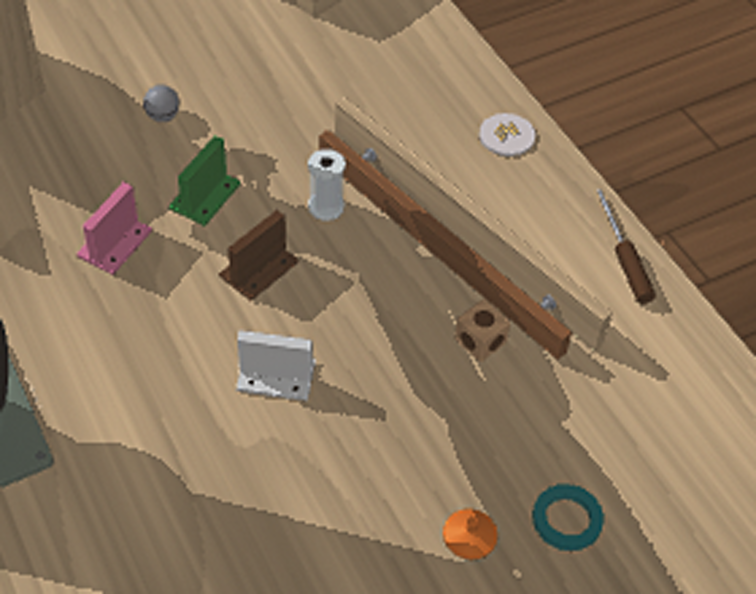

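The target is the walnut divider at scene px (288,205). The look-alikes are green (321,247), pink (357,215) and white (274,160). The close crop confirms the brown one. Next I fit silhouettes to get its yaw and the bar's pose.

```bash
cat >> h.py <<'E'
from scipy.optimize import minimize
def box(x0,x1,y0,y1,z0,z1): return np.array([[x,y,z] for x in(x0,x1) for y in(y0,y1) for z in(z0,z1)])
DIV=[box(-.045,.045,-.03,.03,0,.008),box(-.045,.045,-.008,.008,0,.08)]
BAR=[box(0,.018,-.23,.23,.005,.051)]
S=4
def mask(im,boxes,p):
    c,s=np.cos(p[2]),np.sin(p[2]);Rz=np.array([[c,-s,0],[s,c,0],[0,0,1]]);m=np.zeros((384*S,512*S),np.uint8)
    for b in boxes:
        C=(b@Rz.T+[p[0],p[1],0])@np.array(im["R"]).T+np.array(im["t"])
        uv=np.c_[im["fx"]*C[:,0]/C[:,2]+im["cx"]+.5,im["fy"]*C[:,1]/C[:,2]+im["cy"]+.5]*S
        cv2.fillConvexPoly(m,cv2.convexHull(np.round(uv).astype(np.int32)),1)
    return m
def fit(views,boxes,p0):
    sc=np.array([.01,.01,.1]);p0=np.array(p0)
    rg=[(im,cv2.resize(g.astype(np.uint8),None,fx=S,fy=S,interpolation=cv2.INTER_NEAREST)) for im,g in views]
    def f(q):
        e=0
        for im,g in rg:
            m=mask(im,boxes,p0+sc*q); e+=1-(m&g).sum()/max(1,(m|g).sum())
        return e/len(rg)
    best=None
    for dy in (-.4,-.15,0,.15,.4):
        o=minimize(f,[0,0,dy/.1],method="Nelder-Mead",options=dict(initial_simplex=np.array([[0,0,dy*10],[1,0,dy*10],[0,1,dy*10],[0,0,dy*10+1]]),xatol=.01,fatol=1e-5))
        if best is None or o.fun<best.fun: best=o
    return p0+sc*best.x,best.fun
def near(c,im,name,X,tol=12):
    out=[d["region"] for d in cams.trace(c,name)]
    u=px(im,X)
    out=[g for g in out if np.linalg.norm(np.argwhere(g).mean(0)[::-1]-u)<tol]
    return out[0] if out else None
E
python3 - <<'E'
from h import *
V={};W={}
for c in ["scene","side"]:
    im=cams.get_image(c)
    g=near(c,im,"divider",[.445,.055,.03]); V[c]=(im,g)
    b=near(c,im,"bar",[.67,-.02,.03],25); W[c]=(im,b)
    print(c,None if g is None else g.sum(),None if b is None else b.sum(),mask(im,BAR,[.66,-.022,.25]).sum()/16)
vd=[v for v in V.values() if v[1] is not None]
print(fit(vd,DIV,[.445,.055,.25]))
for v in vd: print(fit([v],DIV,[.445,.055,.25]))
vb=[v for v in W.values() if v[1] is not None]
if vb: print(fit(vb,BAR,[.661,-.022,.25]))
for v in vb: print(fit([v],BAR,[.661,-.022,.25]))
im=cams.get_image("wrist");print(np.round(im["T_tool_cam"],3),im["fx"])
E
```

```text
scene 667 1480 1653.3125
side 561 1263 1362.875
(array([0.44480228, 0.05834179, 0.33452751]), np.float64(0.061701816340289484))
(array([0.44382605, 0.05779986, 0.3496189 ]), np.float64(0.0655355058802406))
(array([0.44501321, 0.05917884, 0.34305039]), np.float64(0.05163043478260865))
(array([ 0.66050797, -0.02090785,  0.24346211]), np.float64(0.11859359652519835))
(array([ 0.66108351, -0.02132853,  0.24370415]), np.float64(0.1179026104038382))
(array([ 0.65984973, -0.02156678,  0.24316364]), np.float64(0.1131373616403557))
[[-0.    -0.959 -0.283  0.08 ]
 [ 1.    -0.     0.     0.   ]
 [-0.    -0.283  0.959 -0.17 ]
 [ 0.     0.     0.     1.   ]] 330.8652570665688
```

Emit:
{"op": "carry_out", "data": {"steps": [[[0, 0, -4], [-0.02, -0.018, 0], -1], [[0, 0, -8], [-0.04, -0.036, 0], -1], [[0, 0, -12], [-0.06, -0.054, 0], -1], [[0, 0, -17], [-0.08, -0.072, 0], -1], [[0, 0, -22], [-0.1, -0.09, 0], -1], [[0, 0, -27], [-0.12, -0.108, 0], -1], [[0, 0, -32], [-0.14, -0.126, 0], -1], [[0, 0, -36], [-0.16, -0.144, 0], -1], [[0, 0, -40], [-0.18, -0.162, 0], -1], [[0, 0, -43], [-0.2, -0.178, 0], -1]]}}

```text
time_s: 2.08
position: [0.3435, 0.281, 0.2141]
tool_rot: [3.142, 0.0, -2.804]
force: [0.4, 0.7, -0.1]
gripper_width: 0.091
grasp_force: 0.0
```

```bash
cat >> h.py <<'E'
from scipy.spatial.transform import Rotation as Ro
def go(X,yaw):
    s=r.sense();R=Ro.from_euler("xyz",s["tool_rot"]);p=np.array(s["position"])
    print("t",round(s["time_s"],2),"pos",np.round(p,4),"rot",np.round(s["tool_rot"],3),"F",np.round(s["force"],1),"w",np.round(s["gripper_width"],4),"g",np.round(s["grasp_force"],1))
    print("shift",np.round(R.inv().apply(np.array(X)-p),4),"turn",np.round(np.degrees((R.inv()*Ro.from_euler("xyz",[np.pi,0,yaw])).as_rotvec()),1))
E
python3 -c "
from h import *
go([.4448,.058,.19],.34+np.pi)"
```

```text
t 2.08 pos [0.3435 0.281  0.2141] rot [ 3.142  0.    -2.804] F [ 0.4  0.7 -0.1] w 0.091 g 0.0
shift [-0.0216 -0.244   0.0241] turn [ 0.   0.  -0.1]
```

Emit:
{"op": "carry_out", "data": {"steps": [[[0, 0, 0], [-0.003, -0.034, 0.003], -1], [[0, 0, 0], [-0.006, -0.068, 0.006], -1], [[0, 0, 0], [-0.009, -0.102, 0.01], -1], [[0, 0, 0], [-0.012, -0.136, 0.013], -1], [[0, 0, 0], [-0.015, -0.17, 0.017], -1], [[0, 0, 0], [-0.018, -0.204, 0.02], -1], [[0, 0, 0], [-0.0205, -0.23, 0.023], -1], [[0, 0, 0], [-0.0216, -0.244, 0.024], -1], [[0, 0, 0], [-0.0216, -0.244, 0.024], -1], [[0, 0, 0], [-0.0216, -0.244, 0.024], -1]]}}

```text
time_s: 2.92
position: [0.4438, 0.0588, 0.1899]
tool_rot: [3.141, -0.0, -2.809]
force: [0.1, 0.7, -0.6]
gripper_width: 0.0913
grasp_force: 0.0
```

Run:
```python
from h import *
s=r.sense();T=np.eye(4);T[:3,:3]=Ro.from_euler("xyz",s["tool_rot"]).as_matrix();T[:3,3]=s["position"]
im=cams.get_image("wrist");M=np.linalg.inv(T@np.array(im["T_tool_cam"]));im["R"]=M[:3,:3];im["t"]=M[:3,3]
cv2.imwrite("pics/w1.png",im["frame"])
print(px(im,[.4448,.058,.03]))
g=near("wrist",im,"divider",[.4448,.058,.03],60)
if g is not None: print(g.sum(),fit([(im,g)],DIV,[.4448,.058,.34]))
go([.4448,.058,.03],.34+np.pi)
```

```text
[252. 179.]
4963 (array([0.4455913 , 0.0577923 , 0.34035792]), np.float64(0.0333949248583395))
t 3.02 pos [0.4435 0.0598 0.1901] rot [ 3.141  0.    -2.806] F [-0.2 -0.2 -0.8] w 0.0914 g 0.0
shift [-0.0006 -0.0022  0.1601] turn [ 0.   0.  -0.3]
```

View pics/w1.png

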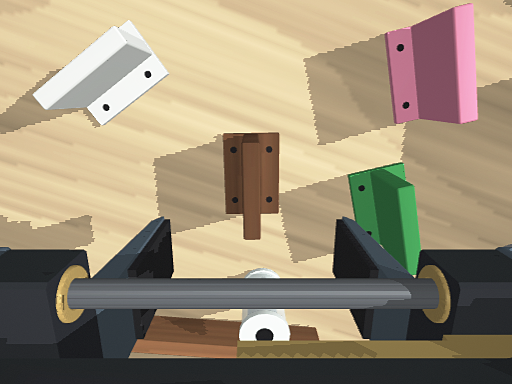

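The wrist view shows the walnut divider at (251,185), square to the fingers. Green (385,215), pink (432,65) and white (103,72) are clear of them. I'll descend and grip.

Emit:
{"op": "carry_out", "data": {"steps": [[[0, 0, 0], [-0.001, -0.0015, 0.025], -1], [[0, 0, 0], [-0.001, -0.0015, 0.05], -1], [[0, 0, 0], [-0.001, -0.0015, 0.075], -1], [[0, 0, 0], [-0.001, -0.0015, 0.1], -1], [[0, 0, 0], [-0.001, -0.0015, 0.125], -1], [[0, 0, 0], [-0.001, -0.0015, 0.145], -1], [[0, 0, 0], [-0.001, -0.0015, 0.158], -1], [[0, 0, 0], [-0.001, -0.0015, 0.16], -1], [[0, 0, 0], [-0.001, -0.0015, 0.16], -1], [[0, 0, 0], [-0.001, -0.0015, 0.16], -1]]}}

```text
time_s: 3.85
position: [0.4459, 0.0587, 0.0307]
tool_rot: [-3.141, 0.001, -2.806]
force: [-0.5, 0.2, -0.8]
gripper_width: 0.0911
grasp_force: 0.0
```

Emit:
{"op": "carry_out", "data": {"steps": [[[0, 0, 0], [0, 0, 0], 1], [[0, 0, 0], [0, 0, 0], 1], [[0, 0, 0], [0, 0, 0], 1], [[0, 0, 0], [0, 0, 0], 1], [[0, 0, 0], [0, 0, 0], 1], [[0, 0, 0], [0, 0, 0], 1], [[0, 0, 0], [0, 0, 0], 1], [[0, 0, 0], [0, 0, 0], 1], [[0, 0, 0], [0, 0, 0], 1], [[0, 0, 0], [0, 0, 0], 1]]}}

```text
time_s: 4.68
position: [0.4453, 0.0579, 0.0299]
tool_rot: [3.142, -0.0, -2.807]
force: [0.3, -0.4, -0.2]
gripper_width: 0.0273
grasp_force: 0.0
```

Run:
```python
from h import *
c,s=np.cos(.2435),np.sin(.2435)
for x in (-.062,-.0325):
    go([.6605+c*x-s*.002,-.021+s*x+c*.002,.03],.2435+np.pi)
```

```text
t 4.68 pos [0.4453 0.0579 0.0299] rot [ 3.142 -0.    -2.807] F [ 0.3 -0.4 -0.2] w 0.0273 g 0.0
shift [-1.158e-01 -1.376e-01 -1.000e-04] turn [ 0.  -0.   5.2]
t 4.68 pos [0.4453 0.0579 0.0299] rot [ 3.142 -0.    -2.807] F [ 0.3 -0.4 -0.2] w 0.0273 g 0.0
shift [-1.451e-01 -1.403e-01 -1.000e-04] turn [ 0.  -0.   5.2]
```

Emit:
{"op": "carry_out", "data": {"steps": [[[0, 0, 0], [0, 0, 0], 1], [[0, 0, 0], [0, 0, 0], 1], [[0, 0, 0], [0, 0, 0], 1], [[0, 0, 0], [0, 0, 0], 1], [[0, 0, 0], [0, 0, -0.005], 1], [[0, 0, 0], [0, 0, -0.025], 1], [[0, 0, 0], [0, 0, -0.05], 1], [[0, 0, 0], [0, 0, -0.075], 1], [[0, 0, 0], [0, 0, -0.1], 1], [[0, 0, 0], [0, 0, -0.12], 1]]}}

```text
time_s: 5.52
position: [0.4454, 0.058, 0.152]
tool_rot: [-3.141, 0.001, -2.807]
force: [0.4, 0.8, -1.6]
gripper_width: 0.0159
grasp_force: 30.0
```

Emit:
{"op": "carry_out", "data": {"steps": [[[0, 0, 0], [-0.009, -0.011, 0], 1], [[0, 0, 1], [-0.022, -0.027, 0], 1], [[0, 0, 1.5], [-0.038, -0.045, 0], 1], [[0, 0, 2], [-0.054, -0.064, 0], 1], [[0, 0, 3], [-0.07, -0.083, 0], 1], [[0, 0, 4], [-0.086, -0.102, 0], 1], [[0, 0, 5], [-0.1, -0.119, 0], 1], [[0, 0, 5.2], [-0.111, -0.132, 0], 1], [[0, 0, 5.2], [-0.116, -0.138, 0], 1], [[0, 0, 5.2], [-0.116, -0.138, 0], 1]]}}

```text
time_s: 6.35
position: [0.6012, -0.0355, 0.1484]
tool_rot: [3.141, -0.001, -2.899]
force: [-0.2, -1.0, -2.1]
gripper_width: 0.0156
grasp_force: 30.0
```

Run:
```python
from h import *
c,s=np.cos(.2435),np.sin(.2435)
x=-.062
go([.6605+c*x-s*.002,-.021+s*x+c*.002,.03],.2435+np.pi)
K={}
for cn in ["scene","side"]:
    im=cams.get_image(cn);cv2.imwrite(f"pics/{cn}1.png",im["frame"])
    for n in ["divider_mid","cube_mid","kaleidoscope_mid"]:
        for d in cams.tip_of(cn,n)[:5]: print(cn,n,round(d["p"],2),np.round(d["location"],3))
a=cv2.imread('pics/scene1.png');b=cv2.imread('pics/side1.png')
cv2.imwrite('pics/l1.png',cv2.resize(np.hstack([a[130:310,160:340],b[110:290,190:370]]),None,fx=2.2,fy=2.2,interpolation=cv2.INTER_CUBIC))
```

```text
t 6.35 pos [ 0.6012 -0.0355  0.1484] rot [ 3.141e+00 -1.000e-03 -2.899e+00] F [-0.2 -1.  -2.1] w 0.0156 g 30.0
shift [0.0008 0.0017 0.1184] turn [ 0.  -0.1 -0. ]
scene divider_mid 0.86 [ 0.603 -0.036  0.161]
scene divider_mid 0.8 [ 0.396 -0.107  0.045]
scene divider_mid 0.79 [0.289 0.184 0.04 ]
scene divider_mid 0.77 [0.433 0.208 0.043]
scene cube_mid 0.66 [ 0.662 -0.025  0.004]
scene cube_mid 0.61 [ 0.649 -0.176  0.025]
scene kaleidoscope_mid 0.76 [0.573 0.114 0.049]
side divider_mid 0.81 [ 0.6   -0.038  0.156]
side divider_mid 0.7 [ 0.393 -0.105  0.037]
side divider_mid 0.66 [0.432 0.211 0.042]
side divider_mid 0.6 [0.291 0.183 0.039]
side cube_mid 0.85 [ 0.649 -0.173  0.026]
side kaleidoscope_mid 0.76 [0.58  0.118 0.044]
```

View pics/l1.png

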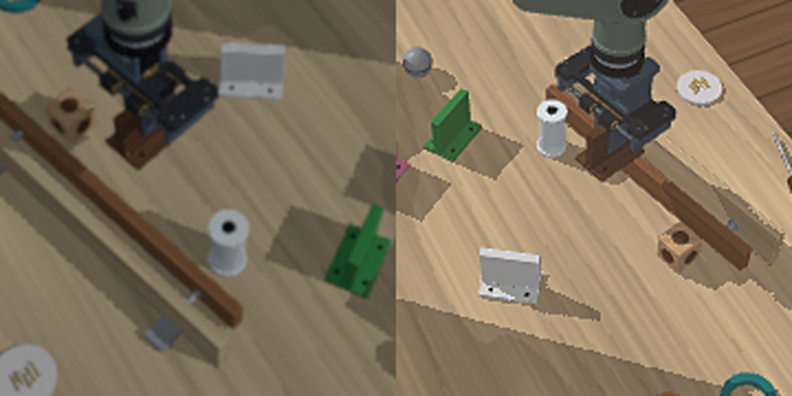

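The held divider hangs level between cube and kaleidoscope, in front of the bar. I'll lower it.

Emit:
{"op": "carry_out", "data": {"steps": [[[0, 0, 0], [0, 0, 0.012], 1], [[0, 0, 0], [0, 0.001, 0.03], 1], [[0, 0, 0], [0, 0.0015, 0.05], 1], [[0, 0, 0], [0, 0.0015, 0.07], 1], [[0, 0, 0], [0, 0.0015, 0.088], 1], [[0, 0, 0], [0, 0.0015, 0.1], 1], [[0, 0, 0], [0, 0.0015, 0.108], 1], [[0, 0, 0], [0, 0.0015, 0.113], 1], [[0, 0, 0], [0, 0.0015, 0.116], 1], [[0, 0, 0], [0, 0.0015, 0.117], 1]]}}

```text
time_s: 7.58
position: [0.6001, -0.0328, 0.0331]
tool_rot: [-3.142, 0.001, -2.898]
force: [-0.2, -0.4, -1.7]
gripper_width: 0.0158
grasp_force: 30.0
```

Run:
```python
from h import *
go([.6,-.035,.03],.2435+np.pi)
V=[]
for c in ["scene","side"]:
    im=cams.get_image(c)
    g=near(c,im,"divider",[.6,-.035,.03],15)
    for n in ["cube_mid","kaleidoscope_mid","divider_mid"]:
        print(c,n,[np.round(d["location"],3) for d in cams.tip_of(c,n)[:4]])
for i in range(3):
    cams.get_image("side");s=r.sense();print(np.round(s["position"],4),np.round(s["force"],1))
```

```text
t 7.58 pos [ 0.6001 -0.0328  0.0331] rot [-3.142e+00  1.000e-03 -2.898e+00] F [-0.2 -0.4 -1.7] w 0.0158 g 30.0
shift [ 0.0006 -0.0022  0.0031] turn [-0.  0.  0.]
scene cube_mid [array([ 0.647, -0.176,  0.027])]
scene kaleidoscope_mid [array([0.574, 0.114, 0.046]), array([ 0.439,  0.381, -0.002]), array([ 0.649, -0.176,  0.022])]
scene divider_mid [array([0.437, 0.207, 0.042]), array([ 0.394, -0.108,  0.044]), array([0.29 , 0.181, 0.044]), array([ 0.607, -0.033,  0.044])]
side cube_mid [array([ 0.651, -0.173,  0.026])]
side kaleidoscope_mid [array([0.578, 0.114, 0.046]), array([ 0.599, -0.036,  0.041])]
side divider_mid [array([0.432, 0.211, 0.041]), array([0.291, 0.184, 0.038]), array([ 0.391, -0.107,  0.039]), array([ 0.599, -0.036,  0.041])]
[ 0.5999 -0.0328  0.0331] [-0.8 -1.  -1.3]
[ 0.5999 -0.0328  0.033 ] [ 0.6 -0.1 -1.5]
[ 0.5999 -0.0328  0.033 ] [ 0.2  0.7 -2.1]
```

Emit:
{"op": "carry_out", "data": {"steps": [[[0, 0, 0], [0, -0.001, 0.0005], 1], [[0, 0, 0], [0, -0.001, 0.001], 1], [[0, 0, 0], [0, -0.001, 0.0014], 1], [[0, 0, 0], [0, -0.001, 0.0018], 1], [[0, 0, 0], [0, -0.001, 0.0022], 1], [[0, 0, 0], [0, -0.001, 0.0025], 1], [[0, 0, 0], [0, -0.001, 0.0028], 1], [[0, 0, 0], [0, -0.001, 0.003], 1], [[0, 0, 0], [0, -0.001, 0.003], 1], [[0, 0, 0], [0, -0.001, 0.003], 1]]}}

```text
time_s: 9.07
position: [0.6001, -0.0338, 0.0299]
tool_rot: [3.142, 0.0, -2.898]
force: [0.5, -0.3, -1.1]
gripper_width: 0.0158
grasp_force: 30.0
```

Emit:
{"op": "carry_out", "data": {"steps": [[[0, 0, 0], [0, 0, 0.0005], 1], [[0, 0, 0], [-0.001, 0, 0.0005], 1], [[0, 0, 0], [-0.003, 0, 0.0005], 1], [[0, 0, 0], [-0.005, 0, 0.0005], 1], [[0, 0, 0], [-0.007, 0, 0.0005], 1], [[0, 0, 0], [-0.009, 0, 0.0005], 1], [[0, 0, 0], [-0.011, 0, 0.0005], 1], [[0, 0, 0], [-0.012, 0, 0.0005], 1], [[0, 0, 0], [-0.012, 0, 0.0005], 1], [[0, 0, 0], [-0.012, 0, 0.0005], 1]]}}

```text
time_s: 9.9
position: [0.6121, -0.0309, 0.0299]
tool_rot: [-3.141, 0.001, -2.898]
force: [-1.8, -0.4, 4.8]
gripper_width: 0.0159
grasp_force: 30.0
```

```bash
cat >> h.py <<'E'
def fx(n=5,yaw=.2435):
    F=[];P=[]
    for i in range(n):
        cams.get_image("side");s=r.sense();F.append(s["force"]);P.append(s["position"])
    F=np.mean(F,0);P=np.mean(P,0);u=np.array([np.cos(yaw),np.sin(yaw),0])
    print("t",round(s["time_s"],2),"F",np.round(F,2),"push",-F@u,"railx",(P-[.6605,-.021,0])@u,"raily",(P-[.6605,-.021,0])@[-u[1],u[0],0],"z",P[2],"rot",np.round(s["tool_rot"],4),"M",np.round(s["moment"],2))
E
python3 -c "
from h import *
fx()"
```

```text
t 10.15 F [-1.68 -0.36  4.98] push 1.7209476140997746 railx -0.049309785870819904 raily 0.002045397475616377 z 0.029938390204938752 rot [-3.1414e+00  6.0000e-04 -2.8975e+00] M [ 0.    0.52 -0.02]
```

Emit:
{"op": "carry_out", "data": {"steps": [[[0, 0, 0], [-0.001, 0, 0], 1], [[0, 0, 0], [-0.002, 0, 0], 1], [[0, 0, 0], [-0.003, 0, 0], 1], [[0, 0, 0], [-0.004, 0, 0], 1], [[0, 0, 0], [-0.005, 0, 0], 1], [[0, 0, 0], [-0.006, 0, 0], 1], [[0, 0, 0], [-0.007, 0, 0], 1], [[0, 0, 0], [-0.008, 0, 0], 1], [[0, 0, 0], [-0.008, 0, 0], 1], [[0, 0, 0], [-0.008, 0, 0], 1]]}}

```text
time_s: 10.98
position: [0.6191, -0.0292, 0.03]
tool_rot: [-3.142, -0.001, -2.897]
force: [-4.6, -0.7, 6.7]
gripper_width: 0.016
grasp_force: 30.0
```

```bash
python3 -c "
from h import *
fx()"
```

```text
t 11.23 F [-4.64 -1.35  6.16] push 4.829860328849403 railx -0.042177035790874416 raily 0.002066425063921665 z 0.02997228424291425 rot [-3.1415e+00 -1.0000e-03 -2.8974e+00] M [-0.14  0.64  0.  ]
```

Emit:
{"op": "carry_out", "data": {"steps": [[[0, 0, 0], [-0.001, 0, 0], 1], [[0, 0, 0], [-0.002, 0, 0], 1], [[0, 0, 0], [-0.003, 0, 0], 1], [[0, 0, 0], [-0.004, 0, 0], 1], [[0, 0, 0], [-0.005, 0, 0], 1], [[0, 0, 0], [-0.006, 0, 0], 1], [[0, 0, 0], [-0.007, 0, 0], 1], [[0, 0, 0], [-0.008, 0, 0], 1], [[0, 0, 0], [-0.0085, 0, 0], 1], [[0, 0, 0], [-0.0085, 0, 0], 1]]}}

```text
time_s: 12.07
position: [0.6248, -0.0277, 0.0302]
tool_rot: [3.141, -0.006, -2.897]
force: [-11.3, -3.0, 11.5]
gripper_width: 0.0157
grasp_force: 30.0
```

Run:
```python
from h import *
fx()
V=[];W=[]
for c in ["scene","side"]:
    im=cams.get_image(c);cv2.imwrite(f"pics/{c}2.png",im["frame"])
    b=near(c,im,"bar",[.67,-.02,.03],25)
    if b is not None: W.append((im,b))
    for n in ["cube_mid","kaleidoscope_mid","divider_mid"]:
        print(c,n,[np.round(d["location"],3) for d in cams.tip_of(c,n)[:4]])
if W: print(fit(W,BAR,[.67,-.02,.2435]))
a=cv2.imread('pics/scene2.png');b=cv2.imread('pics/side2.png')
cv2.imwrite('pics/l2.png',cv2.resize(np.hstack([a[160:280,160:280],b[140:260,240:360]]),None,fx=3.3,fy=3.3,interpolation=cv2.INTER_CUBIC))
```

```text
t 12.32 F [-10.4   -2.95  11.97] push 10.80553982909077 railx -0.036250778651666926 raily 0.0021083503396325384 z 0.030165204347915458 rot [ 3.1412 -0.0062 -2.8972] M [-0.49  1.49 -0.01]
scene cube_mid [array([ 0.649, -0.176,  0.026])]
scene kaleidoscope_mid [array([0.574, 0.112, 0.046])]
scene divider_mid [array([0.293, 0.183, 0.039]), array([0.434, 0.209, 0.041]), array([ 0.629, -0.029,  0.041]), array([ 0.394, -0.106,  0.044])]
side cube_mid [array([ 0.621, -0.029, -0.001]), array([ 0.65 , -0.172,  0.026])]
side kaleidoscope_mid [array([0.582, 0.115, 0.047]), array([ 0.651, -0.175,  0.024])]
side divider_mid [array([ 0.392, -0.109,  0.039]), array([ 0.626, -0.03 ,  0.037]), array([0.291, 0.187, 0.038]), array([0.433, 0.209, 0.039])]
(array([ 0.66972715, -0.02236557,  0.2436128 ]), np.float64(0.1191207125260565))
```

View pics/l2.png

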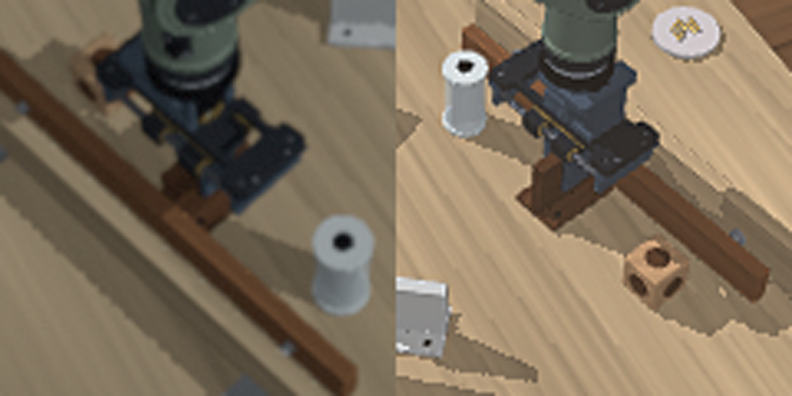

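Emit:
{"op": "carry_out", "data": {"steps": [[[0, 0, 0], [-0.0005, 0, 0], 1], [[0, 0, 0], [-0.001, 0, 0], 1], [[0, 0, 0], [-0.0015, 0, -0.0001], 1], [[0, 0, 0], [-0.002, 0, -0.0001], 1], [[0, 0, 0], [-0.0025, 0, -0.0002], 1], [[0, 0, 0], [-0.003, 0, -0.0002], 1], [[0, 0, 0], [-0.0035, 0, -0.0003], 1], [[0, 0, 0], [-0.004, 0, -0.0003], 1], [[0, 0, 0], [-0.0043, 0, -0.0003], 1], [[0, 0, 0], [-0.0043, 0, -0.0003], 1]]}}

```text
time_s: 13.65
position: [0.6276, -0.027, 0.0303]
tool_rot: [3.141, -0.009, -2.897]
force: [-13.5, -4.2, 13.1]
gripper_width: 0.0158
grasp_force: 30.0
```

Run:
```python
from h import *
fx()
W=[]
for c in ["scene","side"]:
    im=cams.get_image(c)
    b=near(c,im,"bar",[.67,-.02,.03],25)
    if b is not None: W.append((im,b))
    g=near(c,im,"divider",[.629,-.03,.03],20)
if W:
    p,e=fit(W,BAR,[.67,-.02,.2435]);print(p,e,"bar mm",1000*(p[:2]-[.6605,-.0209])@[np.cos(.2435),np.sin(.2435)])
```

```text
t 13.9 F [-13.26  -3.85  12.92] push 13.793646929208322 railx -0.03331922875216128 raily 0.0021047478901316218 z 0.030279066992827296 rot [ 3.1409 -0.0092 -2.8971] M [-0.63  1.92 -0.01]
[ 0.67164692 -0.02224091  0.24825508] 0.13657451784824204 bar mm 10.494796337653975
```

Rail push is about 9 to 10 N by three estimates: bar travel, tool travel, and wrist force less shelf friction. I'll hold it there for a few seconds.

Emit:
{"op": "carry_out", "data": {"steps": [[[0, 0, 0], [0, 0, 0], 1], [[0, 0, 0], [0, 0, 0], 1], [[0, 0, 0], [0, 0, 0], 1], [[0, 0, 0], [0, 0, 0], 1], [[0, 0, 0], [0, 0, 0], 1], [[0, 0, 0], [0, 0, 0], 1], [[0, 0, 0], [0, 0, 0], 1], [[0, 0, 0], [0, 0, 0], 1], [[0, 0, 0], [0, 0, 0], 1], [[0, 0, 0], [0, 0, 0], 1]]}}

```text
time_s: 15.03
position: [0.6277, -0.027, 0.0303]
tool_rot: [3.141, -0.009, -2.897]
force: [-13.6, -5.0, 12.8]
gripper_width: 0.0159
grasp_force: 30.0
```

Emit:
{"op": "carry_out", "data": {"steps": [[[0, 0, 0], [0, 0, 0], 1], [[0, 0, 0], [0, 0, 0], 1], [[0, 0, 0], [0, 0, 0], 1], [[0, 0, 0], [0, 0, 0], 1], [[0, 0, 0], [0, 0, 0], 1], [[0, 0, 0], [0, 0, 0], 1], [[0, 0, 0], [0, 0, 0], 1], [[0, 0, 0], [0, 0, 0], 1], [[0, 0, 0], [0, 0, 0], 1], [[0, 0, 0], [0, 0, 0], 1]]}}

```text
time_s: 15.87
position: [0.6276, -0.027, 0.0303]
tool_rot: [3.141, -0.009, -2.897]
force: [-13.0, -3.7, 13.2]
gripper_width: 0.0159
grasp_force: 30.0
```

Emit:
{"op": "carry_out", "data": {"steps": [[[0, 0, 0], [0, 0, 0], 1], [[0, 0, 0], [0, 0, 0], 1], [[0, 0, 0], [0, 0, 0], 1], [[0, 0, 0], [0, 0, 0], 1], [[0, 0, 0], [0, 0, 0], 1], [[0, 0, 0], [0, 0, 0], 1], [[0, 0, 0], [0, 0, 0], 1], [[0, 0, 0], [0, 0, 0], 1], [[0, 0, 0], [0, 0, 0], 1], [[0, 0, 0], [0, 0, 0], 1]]}}

```text
time_s: 16.7
position: [0.6277, -0.027, 0.0303]
tool_rot: [3.141, -0.009, -2.897]
force: [-13.0, -4.3, 11.8]
gripper_width: 0.016
grasp_force: 30.0
```

Run:
```python
from h import *
fx()
for c in ["scene","side"]:
    im=cams.get_image(c);cv2.imwrite(f"pics/{c}3.png",im["frame"])
    for n in ["cube_mid","kaleidoscope_mid","divider_mid","teether","bell","top"]:
        print(c,n,[np.round(d["location"],3) for d in cams.tip_of(c,n)[:4]])
a=cv2.imread('pics/scene3.png');b=cv2.imread('pics/side3.png')
cv2.imwrite('pics/l3.png',cv2.resize(np.hstack([a[160:280,160:280],b[140:260,240:360]]),None,fx=3.3,fy=3.3,interpolation=cv2.INTER_CUBIC))
```

```text
t 16.95 F [-13.31  -4.2   12.98] push 13.926334870764459 railx -0.033320440289070816 raily 0.0021152430590370974 z 0.030290528657877347 rot [ 3.1409 -0.0092 -2.8972] M [-0.66  1.9  -0.04]
scene cube_mid [array([ 0.65 , -0.175,  0.025])]
scene kaleidoscope_mid [array([0.44 , 0.385, 0.   ]), array([0.572, 0.112, 0.046])]
scene divider_mid [array([ 0.392, -0.107,  0.048]), array([0.434, 0.206, 0.04 ]), array([0.29 , 0.185, 0.041]), array([ 0.63 , -0.029,  0.042])]
scene teether [array([ 0.612, -0.435, -0.004])]
scene bell [array([0.441, 0.386, 0.   ])]
scene top [array([0.572, 0.113, 0.046]), array([ 0.493, -0.408,  0.006])]
side cube_mid [array([ 0.648, -0.176,  0.026])]
side kaleidoscope_mid [array([0.58 , 0.117, 0.047])]
side divider_mid [array([0.29 , 0.188, 0.038]), array([0.432, 0.212, 0.041]), array([ 0.39 , -0.106,  0.04 ]), array([ 0.624, -0.03 ,  0.037])]
side teether [array([ 0.607, -0.436, -0.002]), array([ 0.662, -0.024, -0.002])]
side bell [array([0.441, 0.379, 0.001]), array([ 0.65 , -0.175,  0.025]), array([ 0.493, -0.408, -0.001])]
side top [array([ 0.493, -0.407, -0.001])]
```

View pics/l3.png

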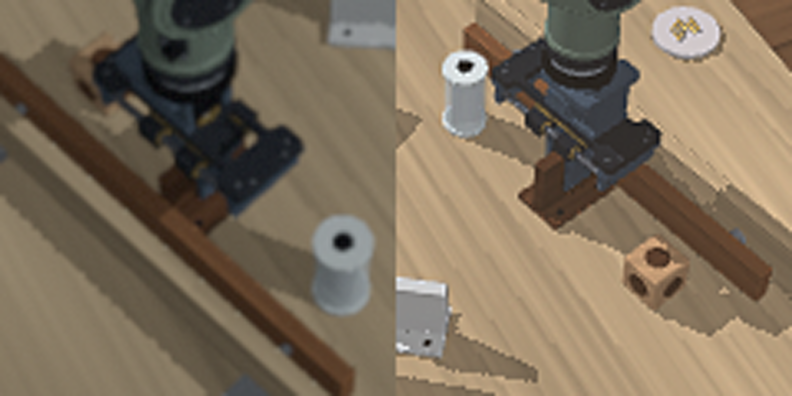

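The divider stands flat and square against the bar (left half px ~(190,205), right half ~(555,190)). It is steady, and the toys haven't moved.

```bash
python3 -c "
from station import job
print(job.finish_job())"
```

```text
the job is handed in; nothing more can be done
None
```

I handed the job in with the walnut divider still gripped, standing flat, square and midway between cube and kaleidoscope, pressed into the bar at an estimated 9–10 N; the toys show no movement beyond camera error, and no verdict came back.

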